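# Wedge the rocking slide warmer

## Task

The slide warmer rocks because the foot under its near right corner has seized too short: press that corner down to feel how far it rocks, then slide the wooden wedge along the table, thin end first, under that foot until it is just snug and the plate stands level. Only push the wedge, never grip it or pick it up, and leave the warmer in its place with the slides and dish on it, and everything else, where they are. Finish with your closed fingertips holding a firm downward press on that same corner, to show that it no longer gives.

Things in the scene. Friction and masses are not known exactly. Their poses are not given: they have to be found in the camera images.
- warmer: slide warmer: low grey box with a dark metal top plate, 170 (x) x 220 (y) x 50 mm, 1.7 kg, loose. Origin: centre of its underside at table height; z up, x away from its control strip (dial, switch), which faces the robot, y to its left. Four domed rubber feet 18 mm across at x = +-67, y = +-92 mm; the housing begins 18 mm above the table. Level at rest on the three good feet
- warmer_corner (a point): point on top of the plate, 50 mm above the table while level, over the centre of the seized foot (near right corner), 18 mm in from both edges. Pressed here with 2 to 5 N the plate tips onto that foot; released, it swings back level. A firm test press is 6 to 15 N
- short_foot (a point): where the sole of the seized near right foot would be if right (x = -67, y = -92 mm, z = 0 of the warmer). It is screwed in 3 to 8 mm too far, so the dome hangs that much above the table: as much as the corner drops when pressed down
- wedge: plain wooden wedge flat on the table, right of the warmer, 95 (x) x 40 (y) mm, 40 g. Thin end 1.5 mm thick at x = +47.5 mm, pointing roughly at the short foot; thickens evenly to 14 mm at the heel. Origin: centre of its underside; z up. Slides with under 1 N until the foot bears on it; then 3 to 8 N at the heel jams it snug, more jacks the corner up and shoves the warmer round; it does not slip back
- wedge_heel (a point): middle of the wedge's flat upright heel face (40 wide, 14 mm high), 7 mm above the table; the face to push
- slides: stack of glass slides, 77 x 28 x 10 mm, lying loose on the warmer's far left half; origin: centre of its underside; stays there
- petri: petri dish, 64 mm across, 14 mm high, lying loose on the warmer's far right part; origin: centre of its underside; stays there
- carton: small green carton, 78 x 28 x 20 mm, on the table to the left of the work; bystander
- vial_stain: small brown vial with a white cap, 25 mm across, 59 mm high, behind and to the right; bystander
- dropper_1: brown dropper bottle, 31 mm across, 86 mm high, behind and to the right; bystander
- beaker_1: clear beaker, 57 mm across, 66 mm high, to the left; bystander
- flask_a: white square bottle, 50 x 43 x 87 mm, behind the work; bystander
- petri_side: petri dish with reddish content, 64 mm across, 14 mm high, to the far right; bystander
- tissue: flat packet of lens tissue, 70 x 110 x 18 mm, near right; bystander
Mind the look-alikes: they are no part of the job. There is more than one size of the wedge; the one meant has the size given above.

How it is judged:
On the way, in this order (a step that is already met when the one before it is completed fails the run):
1. the near right corner is pressed and the plate rocks down onto its short foot (horizontal distance between the grasp point and warmer_corner below 0.04 m and contact force between the fingers and warmer above 1 N and angle between warmer's own z axis and vertical above 0.02 rad), for 0.1 s.
2. the wedge lies under the short foot, thin end first (x of warmer_corner in the frame of wedge between -0.02 and 0.042 m and y of warmer_corner in the frame of wedge between -0.018 and 0.018 m), for 0.1 s.
At the end, for the whole second after the job is handed in: Fingertips press within 40 mm of the corner point with over 4 N, the wedge bears over 3 N; under that press the plate is level within 0.012 rad (1.3 mm at the foot); the foot is on the wedge, within 18 mm of its middle line, 5 mm or more in from the thin end; all at rest (all of step 2 and horizontal distance between the grasp point and warmer_corner below 0.04 m and contact force between the fingers and warmer above 4 N and contact force between wedge and warmer above 3 N and angle between warmer's own z axis and vertical below 0.012 rad and linear speed of each of warmer, wedge below 0.02 m/s and height (world z) of wedge below 0.004 m); the arm keeps its last pose, push and grip.
It fails at once if the wedge is gripped, or rammed with more than 18 N (contact force between the fingers and wedge above 18 N).
It fails at once if the wedge is lifted off the table or tipped over (height (world z) of wedge above 0.01 m or angle between wedge's own z axis and vertical above 0.25 rad).
It fails at once if the warmer is lifted, or shoved more than 20 mm (distance of any of warmer, warmer_corner from where it was at the start of the episode above 0.02 m or height (world z) of warmer above 0.01 m or angle between warmer's own z axis and vertical above 0.15 rad).
It fails at once if the slides or the dish on the plate shift more than 30 mm (distance of any of slides, petri from where it was at the start of the episode above 0.03 m).
It fails at once if a bystander is moved more than 30 mm (distance of any of carton, vial_stain, dropper_1, beaker_1, flask_a, petri_side, tissue from where it was at the start of the episode above 0.03 m).
It also fails if it takes over 58 s, if anything falls off the work surface, if the arm or the gripper's body presses on something with over 40 N, if the wrist force passes 120 N, or if a joint passes its speed limit or range.

## Robot

A 6-joint arm with a two-finger parallel gripper is mounted at the origin on a cart in front of the work surface, level with it; the furniture and walls round the work are solid. World frame = base frame: x ahead of the robot, y to its left, z up, the work surface at z = 0. Lengths are in m, angles in rad, forces in N, time in s.
With the tool pointing down it reaches from about 0.35 to 0.85 m from the base axis. Payload 8.1 kg.
Tool frame: the origin (TCP) lies midway between the tips of the shut fingers; the grasp point (between the pads) lies 19 mm behind it; z points along the fingers, y is the line along which they close (so a half turn about z gives the same grasp; the last joint's range is limited). The gripper opens to 85 mm and grips with 20 to 120 N. Pads are 22 mm wide; open, the fingers measure 114 mm over their backs; the gripper's body (76 mm by 85 mm) begins 54 mm behind the grasp point. The pads swing forward as they close: fully open they stand 13 mm farther back than shut.
Start: joints at [-1.306, 0.13, 1.488, -0, 1.523, -0.085], TCP at [0.206, -0.564, 0.231] pointing down, gripper open.
Joint ranges: [-2.96, 2.96], [-0.89, 2.26], [0.02, 2.5], [-1.34, 4.48], [0, 2.73], [-2.66, 2.66]. Speed limits (rad/s): [2.39, 2.39, 2.79, 3.14, 3.14, 3.14].

## Interface

Orientations are given as a unit quaternion [w, x, y, z].
In Python, from cell import env gives the robot as it stands. Calls block until the motion is done:
- env.move_to(position, orientation): joint-space move of the TCP to a pose.
- env.move_linear(position, orientation=None, v=0.15, max_force=None): straight line of the TCP; orientation=None keeps the orientation; v is the mean speed in m/s. With max_force (N) it stops when the force on the tool has changed by that much, and returns True; else False.
- env.move_j(angles): joint-space move.
- env.move_gripper(opening): finger opening in m; the grip force is fixed at half the most; returns when the fingers have stopped.
- env.hold(seconds).
- env.ik(position, orientation): joint angles nearest the present ones, or None.
- env.get_obs(): the state.
- env.grab_frame(name): name is "side" or "top" or "wrist"; returns a dict with "image" (420x560x3 uint8, red, green, blue), "fx", "fy", "cx", "cy" (pixels), "k1" (the pictures are not rectified: a ray, as slopes to the right and down, at radius r is drawn at 1 + k1 r^2 times it, then the intrinsics apply), "R" (3x3) and "t" (3): a world point X has camera coordinates R X + t; the wrist camera has in their place "mount" (4x4, takes a point from camera to tool coordinates, whose origin is the TCP and whose axes are the flange's). Camera axes: x right, y down, z forward; pixel columns grow to the right and rows downward; lengths in m; the calibration is good to about 2 mm. A picture is of the moment at which its call begins: read the wrist's pose just before it. There is no depth.
A pose or a line that the arm cannot do raises env.Unreachable and nothing moves.
- env.finish_job(): hands the job in; it is judged then, once.
The state is a dict: "clock": time; "joint_pos": joint angles; "qd": joint speeds; "joint_efforts": joint torques, N m; "tcp_pos": TCP position; "tool_rot": TCP orientation; "force": force on the tool from outside, world axes, zero at the start; "moment": the same for the moment, N m; "gripper_width": finger opening in m; "gripper_force": force on a finger pad.
Only numpy, scipy, OpenCV 4.12 (cv2) and the standard library are available. Lean on these libraries where they do the work, as an engineer would, in place of code of your own. Each camera call takes 0.05 s, during which the arm holds its last target. There are 200 camera calls.

## Working session

There is one attempt and no reset: what is moved stays moved. The work goes in short steps, each a Python script; the robot and the scene stay as the last script left them, time stands still between calls to the robot, and variables do not carry over. Pictures are saved under pics/ and viewed, at most 10 in all, crops included, and the job is handed in when it is done.

```bash
ls; mkdir -p pics; cat > h.py <<'E'
import numpy as np, cv2, pickle
from scipy.spatial.transform import Rotation as Ro
def save(env,n,fn):
    o=env.get_obs(); f=env.grab_frame(n); f['tcp']=o['tcp_pos'];f['rot']=o['tool_rot']
    pickle.dump(f,open(f'pics/{fn}.pkl','wb')); cv2.imwrite(f'pics/{fn}.png',f['image'][:,:,::-1]); return f
def load(fn): return pickle.load(open(f'pics/{fn}.pkl','rb'))
def cam(f):
    if 'R' in f: return np.array(f['R']),np.array(f['t'])
    M=np.array(f['mount']);q=np.array(f['rot']);W=np.eye(4)
    W[:3,:3]=Ro.from_quat(q[[1,2,3,0]]).as_matrix();W[:3,3]=f['tcp']
    C=np.linalg.inv(W@M);return C[:3,:3],C[:3,3]
def pix2w(f,uv,z):
    R,t=cam(f);d=(np.array(uv,float)-[f['cx'],f['cy']])/[f['fx'],f['fy']]
    u=d.copy()
    for _ in range(20): u=d/(1+f['k1']*(u@u))
    r=R.T@np.array([*u,1]);c=-R.T@t
    return c+r*(z-c[2])/r[2]
def w2pix(f,X):
    R,t=cam(f);p=R@np.array(X)+t;s=p[:2]/p[2];s=s*(1+f['k1']*(s@s));return s*[f['fx'],f['fy']]+[f['cx'],f['cy']]
E
python3 - <<'E'
from cell import env
from h import *
a=save(env,'top','top0');b=save(env,'side','side0')
cv2.imwrite('pics/top0b.png',cv2.resize(a['image'][:,:,::-1],(800,600),interpolation=cv2.INTER_CUBIC))
cv2.imwrite('pics/side0b.png',cv2.resize(b['image'][:,:,::-1],(800,600),interpolation=cv2.INTER_CUBIC))
print(env.get_obs())
E
```

```text
pics
{'clock': 0.1, 'joint_pos': array([-1.30642576e+00,  1.31082922e-01,  1.48918280e+00, -1.61571083e-05,
        1.52299290e+00, -8.54155132e-02]), 'qd': array([-1.68764557e-03, -1.27826322e-03, -1.55085730e-03,  2.35526238e-05,
       -1.11413123e-03, -1.67045592e-03]), 'joint_efforts': array([ 5.11735871e-04, -5.70951712e+01, -5.01942980e+01, -2.06119007e-04,
        8.17512337e-03,  7.39733787e-05]), 'tcp_pos': array([ 0.20549454, -0.56318397,  0.23034413]), 'tool_rot': array([-8.28928918e-04,  9.84744746e-01,  1.74003137e-01, -8.24704982e-05]), 'force': array([-0.03899939, -0.19226262,  0.04496568]), 'moment': array([ 0.04553256,  0.02726582, -0.01955521]), 'gripper_force': 0.0, 'gripper_width': 0.08526413221928432}
```

View pics/top0b.png

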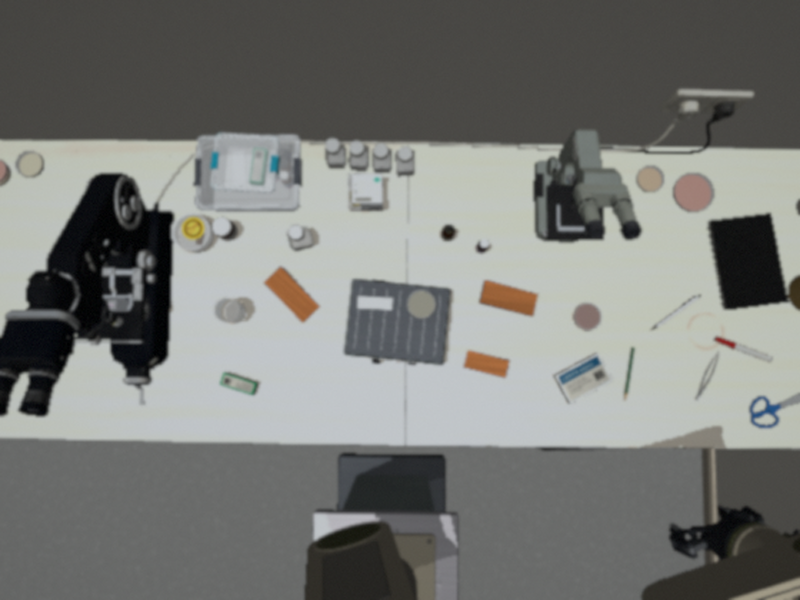

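View pics/side0b.png

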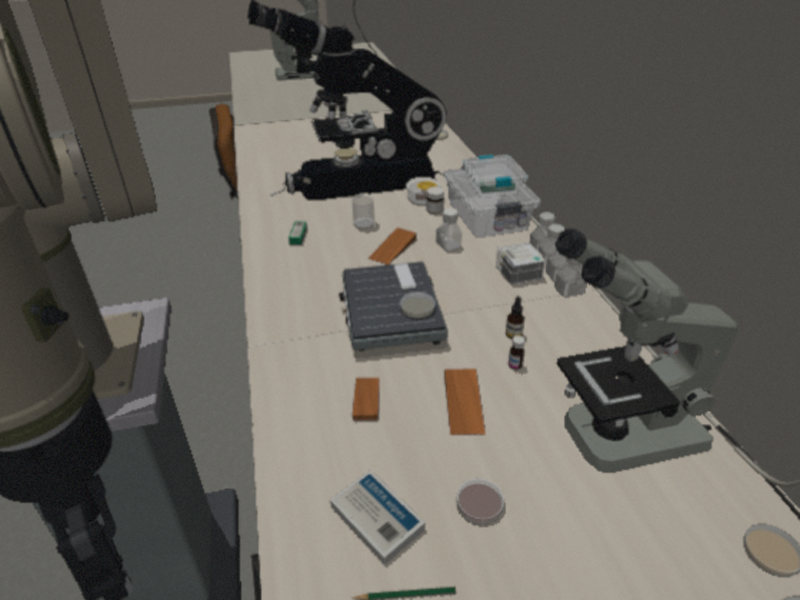

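Top view (800-px scale): the warmer is at (398,321), with its near right corner at about (446,361). There are three wedges: (486,363) about 43 px long, (508,297) about 56 px, and (292,294) about 60 px. At about 2.2 mm/px only the first is 95 mm long, and it also points at the near right foot. I'll confirm it with the wrist camera.

```bash
python3 - <<'E'
from cell import env
from h import *
f=load('top0')
P=lambda u,z:pix2w(f,np.array(u)*0.7,z).round(3)
for n,u,z in [('warm nr',(446,362),.05),('warm nl',(345,355),.05),('fl',(352,280),.05),('fr',(452,289),.05),('wedge c',(486,363),.007),('w L',(465,361),.002),('w R',(507,366),.014),('big',(508,297),.007),('bigL',(481,293),.007),('bigR',(536,302),.007),('tissue',(582,378),.018)]: print(n,P(u,z))
c=P((466,362),.03)
f0=load('side0')
print(cam(f0))
W=env.grab_frame('wrist'); print(np.array(W['mount']).round(3),W['fx'],W['k1'])
yaw=0
for pos in [[c[0]-.03,c[1]-.02,.33]]:
  for q in ([0,1,0,0],[0,.7071,.7071,0],[0,.7071,-.7071,0]):
    print(pos,q,env.ik(pos,q))
E
```

```text
warm nr [ 0.482 -0.127  0.05 ]
warm nl [0.495 0.092 0.05 ]
fl [0.658 0.08  0.05 ]
fr [ 0.641 -0.139  0.05 ]
wedge c [ 0.481 -0.219  0.007]
w L [ 0.485 -0.173  0.002]
w R [ 0.475 -0.265  0.014]
big [ 0.63  -0.269  0.007]
bigL [ 0.639 -0.208  0.007]
bigR [ 0.62  -0.332  0.007]
tissue [ 0.451 -0.43   0.018]
(array([[ 0.97061236, -0.24023323, -0.01412963],
       [-0.15151303, -0.56442996, -0.8114571 ],
       [ 0.18696377,  0.78975111, -0.58424116]]), array([-0.56979579,  0.12000949,  1.03004443]))
[[-0.001 -0.962 -0.272  0.068]
 [ 1.    -0.001  0.001  0.001]
 [-0.001 -0.272  0.962 -0.143]
 [ 0.     0.     0.     1.   ]] 296.8175552350682 -0.06520299899648557
[np.float64(0.45299999999999996), np.float64(-0.19199999999999998), 0.33] [0, 1, 0, 0] [-5.05140451e-01 -1.83386530e-01  1.61856056e+00 -4.44089210e-16
  1.70641862e+00  1.06565588e+00]
[np.float64(0.45299999999999996), np.float64(-0.19199999999999998), 0.33] [0, 0.7071, 0.7071, 0] [-5.05140451e-01 -1.83386530e-01  1.61856056e+00 -4.44089210e-16
  1.70641862e+00 -5.05140451e-01]
[np.float64(0.45299999999999996), np.float64(-0.19199999999999998), 0.33] [0, 0.7071, -0.7071, 0] [-5.05140451e-01 -1.83386530e-01  1.61856056e+00 -4.44089210e-16
  1.70641862e+00  2.63645220e+00]
```

```bash
python3 - <<'E'
from cell import env
from h import *
env.move_gripper(0.0)
env.move_to([.45,-.17,.22],[0,1,0,0])
env.hold(0.3)
w=save(env,'wrist','w0')
print(env.get_obs()['clock'],env.get_obs()['tcp_pos'])
cv2.imwrite('pics/w0b.png',cv2.resize(w['image'][:,:,::-1],(800,600),interpolation=cv2.INTER_CUBIC))
E
```

```text
2.9583 [ 0.44990986 -0.17038331  0.21995154]
```

View pics/w0b.png

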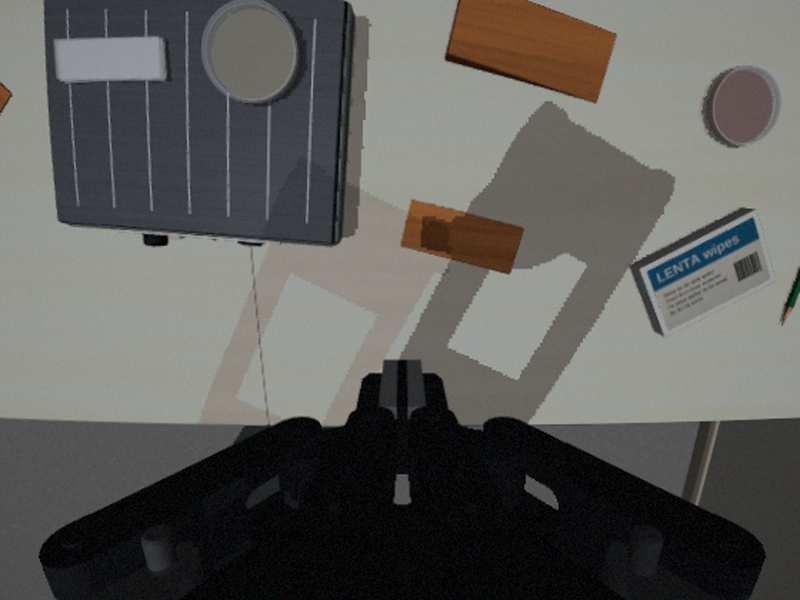

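```bash
python3 - <<'E'
from h import *
f=load('w0')
im=f['image'][125:205,200:380,::-1]
cv2.imwrite('pics/w0c.png',cv2.resize(im,None,fx=4.4,fy=4.4,interpolation=cv2.INTER_CUBIC))
E
```

```text
(no output)
```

View pics/w0c.png

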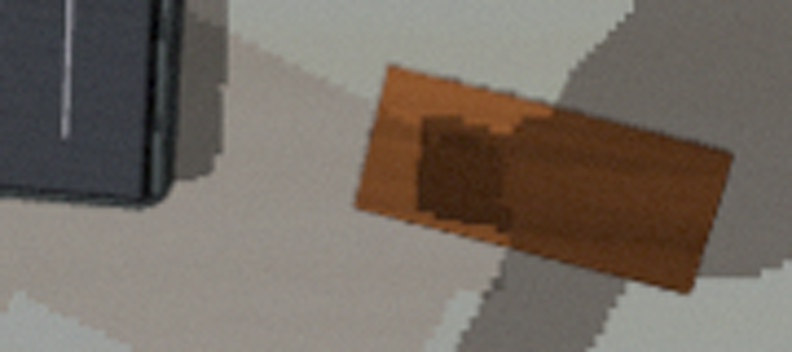

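The crop shows the wedge with its thin end at (388,64)/(356,208) and its heel top at (734,153)/(691,294). The plate's near right corner is at (143,206).

```bash
python3 - <<'E'
from h import *
f=load('w0')
C=lambda u:np.array(u)/4.4+[200,125]-.39
B=lambda u:np.array(u)*.7-.15
t1=pix2w(f,C((388,64)),.0015);t2=pix2w(f,C((356,208)),.0015)
h1=pix2w(f,C((734,153)),.014);h2=pix2w(f,C((691,294)),.014)
L=np.linalg.norm
print('wedge',t1,t2,h1,h2,L((t1-t2)[:2]),L((h1-h2)[:2]),L((t1+t2-h1-h2)[:2]/2))
nr=pix2w(f,C((150,207)),.05);nl=pix2w(f,B((58,222)),.05)
pe=pix2w(f,B((345,60)),.05)
print('warmer',nr,nl,L((nr-nl)[:2]),pe)
d=(nl-nr)[:2];d/=L(d);x=np.array([d[1],-d[0]])
print('y axis',d,'corner',nr[:2]+.018*d+.018*x)
a=((t1+t2)-(h1+h2))[:2]/2;a/=L(a);c=(t1+t2+h1+h2)[:2]/4
print('wedge c',c,'axis',a,np.degrees(np.arctan2(a[1],a[0])))
k=nr[:2]+.018*d+.018*x-c
print('corner in wedge frame',k@a,k@np.array([-a[1],a[0]]))
# check with top image
g=load('top0');X=nr;print('nr in top800',w2pix(g,nr)/.7,w2pix(g,h1)/.7,w2pix(g,t2)/.7)
E
```

```text
wedge [ 0.51038634 -0.17966347  0.0015    ] [ 0.47159353 -0.17097249  0.0015    ] [ 0.48792588 -0.27137345  0.014     ] [ 0.4498332  -0.26225917  0.014     ] 0.03975443594333295 0.03916787021702669 0.09413189442021543
warmer [ 0.47825191 -0.12166611  0.05      ] [0.49866187 0.0898279  0.05      ] 0.21247653955672424 [ 0.60343076 -0.13366056  0.05      ]
y axis [0.09605746 0.99537579] corner [ 0.49789771 -0.10547838]
wedge c [ 0.47993473 -0.22106715] axis [0.23488738 0.97202259] 76.41501541390174
corner in wedge frame 0.11657417239492082 0.009689927053850519
nr in top800 [443.64090853 363.92560177] [509.87001922 360.29665338] [464.11749692 367.09082104]
```

The wedge measures 94 x 40 mm, so it's the right one, and its axis is at 76.4°. The corner is at about (0.497, -0.108). Next I press it in small steps.

```bash
cat >> h.py <<'E'
def Q(psi):
    p=psi/2; return [0,np.cos(p),np.sin(p),0]
PSI=np.radians(-13.6)
E
python3 - <<'E'
from cell import env
from h import *
q=Q(PSI)
env.move_to([.495,-.11,.075],q)
env.hold(.2);f0=env.get_obs()['force']
hit=env.move_linear([.495,-.11,.042],q,v=.02,max_force=1.2)
o=env.get_obs();print(hit,o['tcp_pos'],o['force']-f0,o['clock'])
z=o['tcp_pos'][2]
for i in range(22):
    z-=.0006
    env.move_linear([.495,-.11,z],q,v=.02)
    env.hold(.04);o=env.get_obs();F=(o['force']-f0)[2];print(round(z,4),o['tcp_pos'][2].round(4),F.round(2))
    if F>9: break
env.hold(.25)
print(env.get_obs()['clock'])
s=save(env,'side','side_press')
env.move_linear([.495,-.11,.085],q,v=.1)
print(env.get_obs()['clock'])
E
```

```text
True [ 0.49448597 -0.10994532  0.04841857] [0.89337036 0.27199407 2.41437764] 5.0333
0.0478 0.0478 2.51
0.0472 0.0472 3.56
0.0466 0.0466 3.51
0.046 0.0461 3.01
0.0454 0.0455 3.47
0.0448 0.0452 7.27
0.0442 0.0451 12.28
7.325
7.9333
```

The plate rocked, with contact at about 50 mm and the bottom at 45.2 mm. That puts the gap near 4.7 mm, so the foot should bear at wedge x of about 23 mm. Next I push the wedge most of the way and check.

```bash
python3 - <<'E'
from cell import env
from h import *
q=Q(PSI)
c=np.array([.47993,-.22107]);a=np.array([.2349,.9720]);b=np.array([-a[1],a[0]])
K=np.array([.497,-.108])
cof=c-.0128*a; d=K-cof; d/=np.linalg.norm(d)
print('d',d,'K in wedge',(K-c)@a,(K-c)@b)
heel=cof+d*(-(.0347)/(d@a))
st=heel-d*.030
env.move_to([*st,.08],q)
env.move_linear([*st,.004],q,v=.12)
env.hold(.15);f0=env.get_obs()['force'];np.save('f0.npy',f0)
# push: finger face ~14.5 mm ahead of tcp
for s in np.arange(.012,.090,.006):
    p=st+d*s
    hit=env.move_linear([*p,.004],q,v=.05,max_force=6)
    o=env.get_obs();F=(o['force']-f0);print(round(s,3),(F[:2]@d).round(2),F[2].round(2),hit)
    if hit: break
print(o['clock'],o['tcp_pos'],'face to K',(K-o['tcp_pos'][:2])@a)
s=save(env,'side','side_push')
t=save(env,'top','top_push')
u=w2pix(s,[.497,-.15,.02]).astype(int);print(u)
im=s['image'][u[1]-55:u[1]+55,u[0]-70:u[0]+70,::-1]
cv2.imwrite('pics/side_push_c.png',cv2.resize(im,None,fx=5,fy=5,interpolation=cv2.INTER_CUBIC))
E
```

```text
d [0.1579511  0.98744693] K in wedge 0.11391378299999998 0.009968103000000023
0.012 0.96 -0.35 False
0.018 0.53 -1.44 False
0.024 0.44 -0.56 False
0.03 0.72 -0.12 False
0.036 0.27 -1.75 False
0.042 0.48 0.11 False
0.048 1.12 -0.23 False
0.054 0.32 -0.45 False
0.06 1.37 -0.43 False
0.066 0.48 -0.4 False
0.072 0.98 -0.24 False
0.078 0.48 -0.92 False
0.084 0.14 -0.61 False
13.2417 [ 0.47998003 -0.21420072  0.00396493] face to K 0.10722509223319739
[256 251]
```

View pics/side_push_c.png

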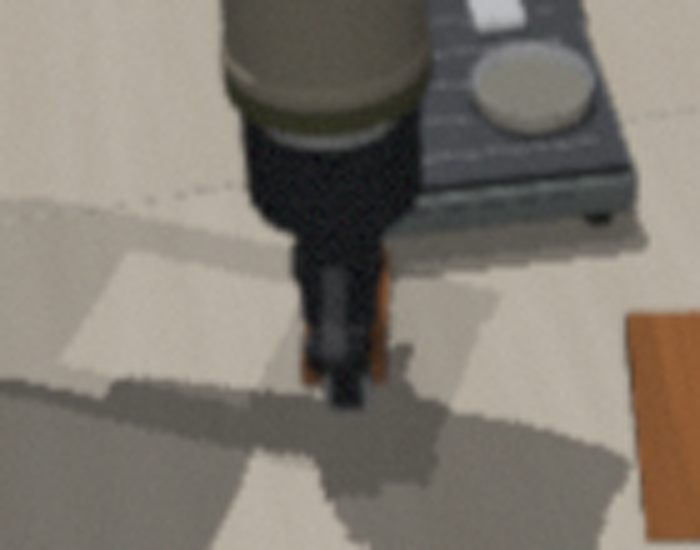

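The finger sits squarely behind the heel, and the wedge is moving along the line. I'll check the lateral alignment with the wrist camera.

```bash
python3 - <<'E'
from cell import env
from h import *
f=save(env,'wrist','w1')
print(w2pix(f,[.497,-.108,.0]),w2pix(f,[.497,-.108,.05]),w2pix(f,[*f['tcp'][:2],0]))
cv2.imwrite('pics/w1b.png',cv2.resize(f['image'][:,:,::-1],(800,600),interpolation=cv2.INTER_CUBIC))
E
```

```text
[ 88.89134748 276.50770083] [ 18.70984359 331.58357539] [279.31798312 264.06771966]
```

View pics/w1b.png

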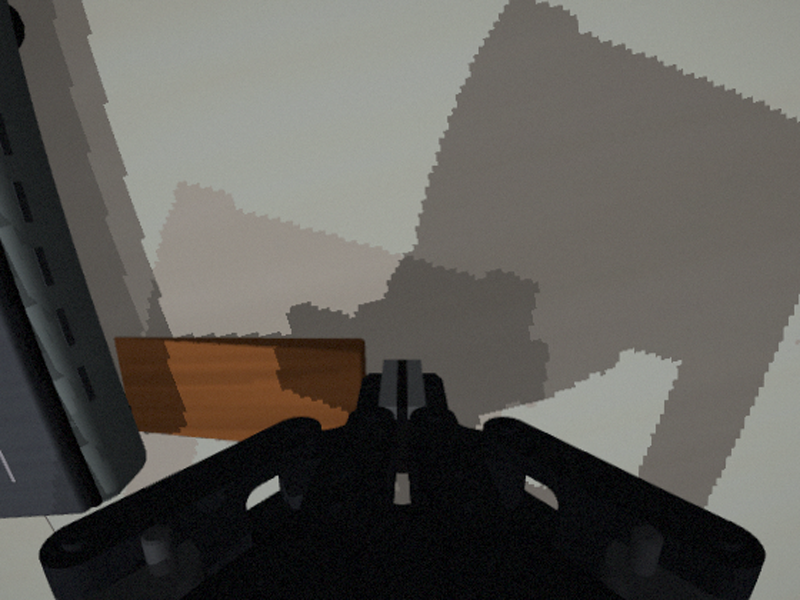

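The wedge's far edge runs from (117,338) at the thin end to (364,339) at the heel top. The near thin corner is at about (137,431).

```bash
python3 - <<'E'
from h import *
f=load('w1');B=lambda u:np.array(u)*.7-.15
t1=pix2w(f,B((117,338)),.0015)[:2];h1=pix2w(f,B((364,339)),.014)[:2];t2=pix2w(f,B((136,431)),.0015)[:2]
a=t1-h1;L=np.linalg.norm(a);a/=L;b=np.array([-a[1],a[0]])
print(t1,h1,t2,L,np.degrees(np.arctan2(a[1],a[0])),np.linalg.norm(t1-t2))
c=t1-.0475*a+.02*b
for K in ([.497,-.108],[.4955,-.110],[.498,-.1055]): print((np.array(K)-c)@a,(np.array(K)-c)@b)
print('tcp in wedge',(f['tcp'][:2]-c)@a,(f['tcp'][:2]-c)@b)
E
```

```text
[ 0.52044631 -0.11535746] [ 0.50257179 -0.20801265] [ 0.48189684 -0.10600773] 0.09436355832679144 79.08095468639691 0.0396671057370317
0.050283019529690984 0.0044154970991964896
0.048035095166270705 0.005509497124946738
0.05292718087485814 0.00390715589417391
tcp in wedge -0.05750065860833637 0.0010123048997491694
```

```bash
python3 - <<'E'
from cell import env
from h import *
q=Q(PSI);f0=np.load('f0.npy');K=np.array([.497,-.108])
p=env.get_obs()['tcp_pos'][:2].copy();d=K-p;d/=np.linalg.norm(d)
s=0
while s<.042:
    s+=.004 if s<.016 else .0008
    hit=env.move_linear([*(p+d*s),.004],q,v=.03,max_force=5)
    env.hold(.05)
    F=np.mean([env.get_obs()['force']-f0 for _ in range(1)],axis=0)
    if s>.012: print(round(s,4),(F[:2]@d).round(2),F.round(2),hit)
    if F[:2]@d>4.6 or hit: break
env.hold(.2);o=env.get_obs();print((o['force']-f0)[:2]@d,o['tcp_pos'],o['clock'])
f=save(env,'wrist','w2')
E
```

```text
0.016 0.65 [ 0.24  0.62 -0.61] False
0.0168 0.72 [-0.21  0.76 -0.6 ] False
0.0176 0.81 [ 0.29  0.77 -0.72] False
0.0184 0.78 [ 0.45  0.72 -0.92] False
0.0192 1.44 [0.64 1.35 0.64] False
0.02 0.83 [ 0.47  0.76 -0.06] False
0.0208 -0.16 [ 0.14 -0.19 -0.91] False
0.0216 0.13 [-0.37  0.19 -0.5 ] False
0.0224 -0.25 [ 0.21 -0.28 -1.42] False
0.0232 -0.85 [-0.93 -0.71  0.2 ] False
0.024 -1.29 [ 0.07 -1.31  0.31] False
0.0248 -2.11 [-0.27 -2.1  -0.87] False
0.0256 -3.1 [-0.34 -3.09  0.19] False
0.0264 -4.46 [ 0.09 -4.53 -0.47] False
0.0272 -3.88 [ 0.77 -4.05 -1.31] False
0.028 -4.89 [-0.18 -4.93 -0.68] False
0.0288 -5.68 [-0.75 -5.63  0.25] False
0.0296 -5.68 [-1.64 -5.49 -1.22] False
0.0304 -5.96 [-0.42 -5.97 -0.67] False
0.0312 -5.82 [-0.2  -5.87 -1.08] False
0.032 -6.17 [-1.28 -6.05 -1.09] False
0.0328 -7.12 [-0.48 -7.13 -0.33] False
0.0336 -5.41 [ 0.16 -5.51 -1.57] False
0.0344 -4.92 [-0.34 -4.93 -1.09] False
0.0352 -5.08 [-0.9  -5.   -0.74] False
0.036 -5.78 [-0.27 -5.81 -1.07] False
0.0368 -4.85 [ 0.07 -4.93 -0.62] False
0.0376 -3.73 [ 0.82 -3.91 -0.18] False
0.0384 -4.49 [-0.22 -4.51 -0.31] False
0.0392 -4.93 [-0.28 -4.95 -1.19] False
0.04 -3.82 [-0.11 -3.85 -0.72] False
0.0408 -4.32 [ 0.55 -4.47 -1.09] False
0.0416 -4.09 [-0.09 -4.13 -1.67] False
0.0424 -3.86 [ 0.25 -3.95 -0.08] False
-4.1241989490500135 [ 0.48670963 -0.17279348  0.00404186] 24.825
```

Own error: the reaction force on the tool is negative along the push direction, so my stop test never fired. The foot began to bear at s≈25 mm and I pushed on to 42 mm. I need to see where the warmer is before doing anything else.

```bash
python3 - <<'E'
from cell import env
from h import *
s=save(env,'top','top2');w=load('w2');a=load('top0')
A=a['image'][180:265,230:370,::-1];Bm=s['image'][180:265,230:370,::-1]
r=lambda m:cv2.resize(m,(400,243),interpolation=cv2.INTER_CUBIC)
top=np.hstack([r(A),r(Bm)])
wr=cv2.resize(w['image'][120:,:280,::-1],(333,357),interpolation=cv2.INTER_CUBIC)
sd=save(env,'side','side2');u=w2pix(sd,[.52,-.1,.02]).astype(int)
sc=cv2.resize(sd['image'][u[1]-45:u[1]+45,u[0]-59:u[0]+59,::-1],(467,357),interpolation=cv2.INTER_CUBIC)
cv2.imwrite('pics/chk.png',np.vstack([top,np.hstack([wr,sc])]))
E
```

```text
(no output)
```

View pics/chk.png

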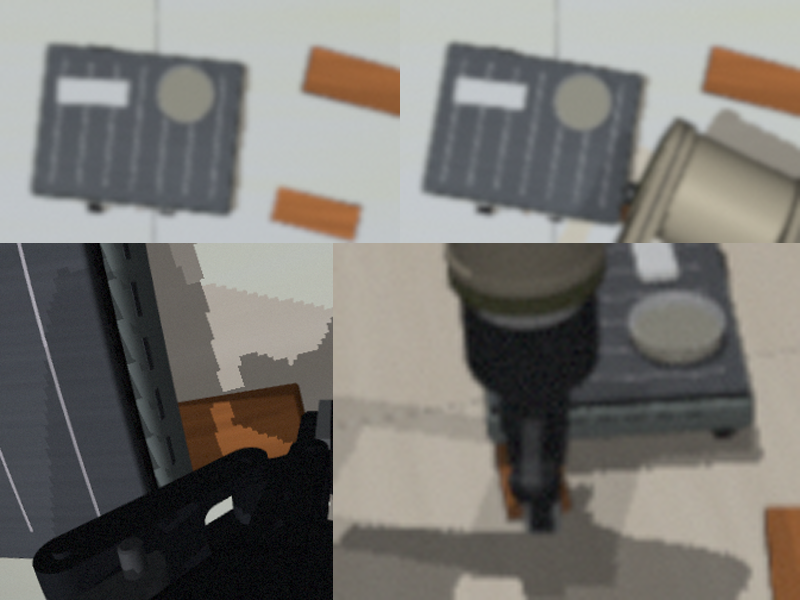

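The warmer has been turned: in the top view its near right corner went from about (233,213) to (220,222). I'll measure the rigid shift by image registration.

```bash
python3 - <<'E'
from h import *
a=load('top0');b=load('top2')
ga=cv2.cvtColor(a['image'],cv2.COLOR_RGB2GRAY);gb=cv2.cvtColor(b['image'],cv2.COLOR_RGB2GRAY)
W=w2pix
# points on plate at z=.05, from top0 outer corners (800 px)
cs=np.array([(446,362),(345,355),(352,280),(452,289)])*.7
m=np.zeros_like(ga);poly=cs.copy();cen=cs.mean(0)
poly=cen+(cs-cen)*1.06
poly[0]=cen+(cs[0]-cen)*.9 # avoid arm
cv2.fillConvexPoly(m,poly.astype(np.int32),255)
for g in (1,3):
  M=np.eye(2,3,dtype=np.float32)
  cc,M=cv2.findTransformECC(ga,gb,M,cv2.MOTION_EUCLIDEAN,(3,500,1e-7),m,g)
  print(g,cc,M)
  for K in ([.497,-.108,.05],[.5695,-.0235,.05],[.4955,-.110,.05]):
    u=w2pix(a,K);v=M@[*u,1];X=pix2w(b,v,.05);print(K,'->',X.round(4),'shift',np.linalg.norm(X-K).round(4))
  print('rot deg',np.degrees(np.arctan2(M[1,0],M[0,0])))
E
```

```text
1 0.9888302691963388 [[  0.99783295  -0.06579828  13.6648445 ]
 [  0.06579828   0.99783295 -16.216671  ]]
[0.497, -0.108, 0.05] -> [ 0.4865 -0.0977  0.05  ] shift 0.0147
[0.5695, -0.0235, 0.05] -> [ 0.5643 -0.0182  0.05  ] shift 0.0074
[0.4955, -0.11, 0.05] -> [ 0.4848 -0.0996  0.05  ] shift 0.0149
rot deg 3.7726889
3 0.9919664336425765 [[  0.997771    -0.06673038  13.8743105 ]
 [  0.06673038   0.997771   -16.390938  ]]
[0.497, -0.108, 0.05] -> [ 0.4862 -0.0976  0.05  ] shift 0.015
[0.5695, -0.0235, 0.05] -> [ 0.564  -0.0181  0.05  ] shift 0.0076
[0.4955, -0.11, 0.05] -> [ 0.4845 -0.0995  0.05  ] shift 0.0152
rot deg 3.8262124
```

```bash
python3 - <<'E'
from h import *
f=load('w2')
B=lambda u:np.array([u[0]*280/333-.1,(u[1]-243)*300/357+120-.1])
h=pix2w(f,B((298,385)),.014)[:2]
hb=h
# visible front edge point, z on the slope: solve iteratively
p=None;z=.007
for _ in range(10):
    p=pix2w(f,B((182,402)),z)[:2];r=np.linalg.norm(p-h);z=.014-r/95e-3*.0125
a=(p-h)/np.linalg.norm(p-h);b=np.array([-a[1],a[0]])
print('heel far',h,'edge dist',r,'angle',np.degrees(np.arctan2(a[1],a[0])))
for ang in (None,76.4,79,74):
    if ang: a=np.array([np.cos(np.radians(ang)),np.sin(np.radians(ang))]);b=np.array([-a[1],a[0]])
    c=h+.0475*a+.02*b
    for K in ([.4862,-.0976],[.4848,-.0996]): k=np.array(K)-c;print(ang,k@a,k@b)
    k=f['tcp'][:2]-c;print('  tcp',k@a,k@b)
E
```

```text
heel far [ 0.50878414 -0.16410601] edge dist 0.052414826532238154 angle 87.9132560041159
None 0.01813956462352702 0.00499081675724244
None 0.016089913430546283 0.006317063335791331
  tcp -0.056985492738216896 0.0017435463459733057
76.4 0.011830768358642758 0.017589270971027426
76.4 0.009557647399142048 0.018479732145632227
  tcp -0.061134526315314894 -0.0005872188405875831
79 0.013474853126200252 0.014859154499192236
79 0.01124446616577777 0.015851814565265892
  tcp -0.06023986876074642 1.129991143030254e-05
74 0.010204649899311125 0.020040813505199692
74 0.007896234209290696 0.020835305167879355
  tcp -0.061935489420967084 -0.0011752018506598282
```

The wedge turned along with the foot and its axis is now at about 88°. The foot sits at wedge x≈17, y≈5 mm, and thickness there is about 5.5 mm. The corner shift is about 15 mm, still inside 20. I'll retreat and test by pressing the corner.

```bash
python3 - <<'E'
from cell import env
from h import *
q=Q(PSI);o=env.get_obs();p=o['tcp_pos']
env.move_linear([p[0]-.004,p[1]-.025,.004],q,v=.06)
env.move_linear([p[0]-.004,p[1]-.025,.09],q,v=.15)
K=[.4855,-.0985]
env.move_linear([*K,.075],q,v=.15)
w=save(env,'wrist','w3')
env.hold(.15);f0=env.get_obs()['force'];np.save('f0.npy',f0)
env.move_linear([*K,.054],q,v=.06,max_force=2)
z=min(.054,env.get_obs()['tcp_pos'][2])
for i in range(30):
    z-=.0004
    env.move_linear([*K,z],q,v=.02)
    env.hold(.05);o=env.get_obs();F=(o['force']-f0);
    if F[2]>1: print(round(z,4),o['tcp_pos'][2].round(5),F.round(2))
    if F[2]>9: break
print(o['clock'],o['tcp_pos'])
s=save(env,'side','side3')
u=w2pix(s,[.50,-.13,.02]).astype(int)
sc=cv2.resize(s['image'][u[1]-45:u[1]+45,u[0]-60:u[0]+60,::-1],(800,600),interpolation=cv2.INTER_CUBIC)
cv2.imwrite('pics/side3c.png',sc)
E
```

```text
0.0501 0.05038 [-1.44  0.77  4.83]
0.0497 0.05029 [-4.5   1.45  8.08]
0.0493 0.05018 [-5.47  1.97 12.34]
30.7917 [ 0.48562396 -0.09858614  0.05018123]
```

View pics/side3c.png

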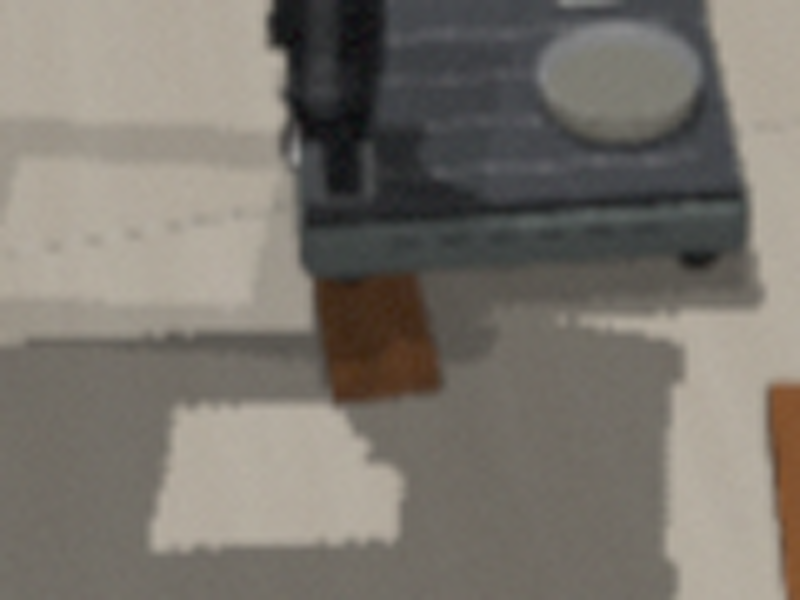

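The corner is now stiff: z=0.0502 under 12 N, against 0.0451 before, so it is level to about 0.3 mm. In the picture the foot (352,282) sits within the wedge's width (316–415). I'll ease the press to about 9 N, check that everything is at rest, and hand in.

```bash
python3 - <<'E'
from cell import env
from h import *
f0=np.load('f0.npy')
env.move_linear([.4855,-.0985,.0495],Q(PSI),v=.02)
for _ in range(3):
    env.hold(.4);o=env.get_obs();F=o['force']-f0;print(F.round(2),o['tcp_pos'].round(5))
if 6<F[2]<14: print(env.finish_job())
print(env.get_obs()['clock'])
E
```

```text
[-5.62  1.38 10.57] [ 0.48562 -0.09857  0.05023]
[-5.34  2.68  9.19] [ 0.48563 -0.09856  0.05023]
[-5.2   2.   10.17] [ 0.48563 -0.09858  0.05022]
the job is handed in; nothing more can be done
None
the job is handed in; nothing more can be done
```

I handed the job in with the wedge under the short foot and the fingertips pressing that corner at about 10 N. The plate no longer gives and is level to about 0.3 mm by fingertip height. A sign error in my stop test over-pushed the wedge, turning the warmer about 4° and shifting that corner about 15 mm, which I measured as inside the 20 mm limit; no verdict came back.

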